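Find the food-box lid that rocks and clip it home

TASK

Four food boxes stand on the tray and one of their lids is not clipped shut. Press down with the fingertips on the ends of the lids to find the one that rocks end to end, then push that lid down over its middle, where its clips are, until it is fully home like the others. Only touch and press: do not lift any lid or box, leave the boxes standing where they are, and do not disturb the bottle, jar and mug beside the tray.

Things in the scene. Friction and masses are not known exactly. Their poses are not given: they have to be found in the camera images.
- box_a: food box A, dark grey plastic, filled, about 0.8 kg, loose on the tray; rim 108 mm (its x) by 176 mm (its y, long side), 70 mm high to the rim. Origin at the centre of its underside, which stands 2 mm above the table; z up.
- box_b: food box B, dark grey plastic, filled, about 0.8 kg, loose on the tray; rim 108 mm (its x) by 176 mm (its y, long side), 70 mm high to the rim. Origin at the centre of its underside, which stands 2 mm above the table; z up.
- box_c: food box C, dark grey plastic, filled, about 0.8 kg, loose on the tray; rim 108 mm (its x) by 176 mm (its y, long side), 70 mm high to the rim. Origin at the centre of its underside, which stands 2 mm above the table; z up.
- box_d: food box D, dark grey plastic, filled, about 0.8 kg, loose on the tray; rim 108 mm (its x) by 176 mm (its y, long side), 70 mm high to the rim. Origin at the centre of its underside, which stands 2 mm above the table; z up.
- lid_a_top (a point): centre of the top of the lid of box_a. All four lids are alike: flat white plastic, 114 mm (own x, short) by 182 mm (own y, long), with a raised flat panel 86 x 152 mm on top; this point lies on that panel, z is the lid's upward normal. Each lid has two clips, at the middles of its long sides.
- lid_b_top (a point): centre of the top of the lid of box_b; a lid like lid_a. Any lid that is fully home has this point 77 mm above its box's underside (79 mm above the table), is parallel to its box and does not move when pressed.
- lid_c_top (a point): centre of the top of the lid of box_c; a lid like lid_a. Whichever lid is unclipped rides on its clips: its middle stands 3 to 3.5 mm high, level within 0.01 rad, the skirt hiding the gap. 1 N or less on an end (65 mm from the middle along y) tips it 0.035 to 0.04 rad about its x, until that end meets the rim; it stays tipped when let go.
- lid_d_top (a point): centre of the top of the lid of box_d; a lid like lid_a. To seat the unclipped lid, whichever it is, press its middle: above about 9 N it slides straight down, levels itself, stops solid and stays; allow 10 to 20 N. A light press on an end tips it but does not seat it.
- tray: aluminium sheet pan 330 mm (its x) by 457 mm (its y), 26 mm high at its edge, floor 2 mm thick, fixed to the table; the four boxes stand on it in two rows of two, long sides roughly along its y. Which box stands where varies. Origin at the centre of its underside.
- squeeze_bottle: bystander: clear squeeze bottle, 60 mm in diameter, 190 mm tall, beside the tray. Origin at the centre of its underside.
- mug: bystander: white mug, 82 mm in diameter, 95 mm tall, beside the tray. Origin at the centre of its underside.
- jar: bystander: amber glass jar, 68 mm in diameter, 100 mm tall, beside the tray. Origin at the centre of its underside.
There are look-alikes about, which are no part of the job. What is shaped like the box_c but green or turquoise is not meant.

How it is judged:
On the way, in this order (a step that is already met when the one before it is completed fails the run):
1. the unclipped lid has been rocked by a press on one of its ends ((angle between the z axis of lid_a_top and the z axis of box_a, either way round above 0.02 rad or angle between the z axis of lid_b_top and the z axis of box_b, either way round above 0.02 rad or angle between the z axis of lid_c_top and the z axis of box_c, either way round above 0.02 rad or angle between the z axis of lid_d_top and the z axis of box_d, either way round above 0.02 rad)), for 0.1 s.
2. the lid is pressed home, so that all four lids are home (z of lid_a_top in the frame of box_a below 0.0782 m and angle between the z axis of lid_a_top and the z axis of box_a, either way round below 0.012 rad and z of lid_b_top in the frame of box_b below 0.0782 m and angle between the z axis of lid_b_top and the z axis of box_b, either way round below 0.012 rad and z of lid_c_top in the frame of box_c below 0.0782 m and angle between the z axis of lid_c_top and the z axis of box_c, either way round below 0.012 rad and z of lid_d_top in the frame of box_d below 0.0782 m and angle between the z axis of lid_d_top and the z axis of box_d, either way round below 0.012 rad), for 0.2 s.
At the end, for the whole second after the job is handed in: All four lids are fully home: the top of each within 1.2 mm of its home height over its box and level with it within 0.012 rad. The boxes stand at rest on the tray within 30 mm of where they began; bottle, jar and mug stand upright within 30 mm of where they began (all of step 2 and distance of each of box_a, box_b, box_c, box_d, squeeze_bottle, mug, jar from where it was at the start of the episode below 0.03 m and angle between each of box_a, box_b, box_c, box_d's own z axis and vertical below 0.05 rad and linear speed of each of box_a, box_b, box_c, box_d below 0.02 m/s and angle between each of squeeze_bottle, mug, jar's own z axis and vertical below 0.1 rad); the robot touches nothing.
It fails at once if a lid was lifted (its middle more than 10 mm above its home height) (z of lid_a_top in the frame of box_a above 0.087 m or z of lid_b_top in the frame of box_b above 0.087 m or z of lid_c_top in the frame of box_c above 0.087 m or z of lid_d_top in the frame of box_d above 0.087 m).
It fails at once if a box was lifted or tipped (height (world z) of any of box_a, box_b, box_c, box_d above 0.015 m or angle between any of box_a, box_b, box_c, box_d's own z axis and vertical above 0.15 rad).
It fails at once if a box was pushed more than 40 mm (distance of any of box_a, box_b, box_c, box_d from where it was at the start of the episode above 0.04 m).
It fails at once if the bottle, jar or mug was knocked, lifted or carried (distance of any of squeeze_bottle, mug, jar from where it was at the start of the episode above 0.04 m or angle between any of squeeze_bottle, mug, jar's own z axis and vertical above 0.5 rad).
It also fails if it takes over 58 s, if anything falls off the work surface, if the arm or the gripper's body presses on something with over 40 N, if the wrist force passes 120 N, or if a joint passes its speed limit or range.

ROBOT

A 7-joint arm with a two-finger parallel gripper is mounted at the origin on the work surface. World frame = base frame: x ahead of the robot, y to its left, z up, the work surface at z = 0. Lengths are in m, angles in rad, forces in N, time in s.
With the tool pointing down it reaches from about 0.4 to 0.875 m from the base axis. Payload 19.3 kg.
Tool frame: the origin (TCP) lies at the very end of the fingers, on their centre line; the grasp point (between the pads) lies 19 mm behind it; z points along the fingers, y is the line along which they close (so a half turn about z gives the same grasp; the last joint's range is limited). The gripper opens to 85 mm and grips with 20 to 120 N. Pads are 22 mm wide; open, the fingers measure 114 mm over their backs; the gripper's body (76 mm by 85 mm) begins 54 mm behind the grasp point. The pads swing forward as they close: fully open they stand 13 mm farther back than shut.
Start: joints at [-1.189, 0.521, -0.036, 1.599, 0.021, 1.021, -0.113], TCP at [0.273, 0.562, 0.231] pointing down, gripper open.
Joint ranges: [-2.91, 2.91], [-0.3, 2.13], [-1.5, 1.42], [0.17, 2.43], [-1.26, 4.41], [0.16, 1.93], [-2.52, 2.52]. Speed limits (rad/s): [1.89, 1.89, 2.39, 2.39, 3.01, 3.01, 3.01].

INTERFACE

Orientations are given as [roll, pitch, yaw] about the fixed x, y, z axes, in that order (R = Rz(yaw) Ry(pitch) Rx(roll)).
In Python, from workcell import bot gives the robot as it stands.
- The arm moves only by the tool jog_arm, never from a script. Its argument "motion" is a list of rows, each a list of 5 numbers: the shift along the tool's x, y, z scaled (see below), then the turn about the tool's z scaled (see below), then the opening, from 0 (shut) to 1 (fully open). A call has 1 to 12 rows; each row shifts and turns the commanded pose from where the row before left it, along the tool's axes as they then stand; what a row does not reach is not made up. The controller multiplies each number of a shift by 30 mm and each number of a turn by 0.08 rad. A row lasts 1/10 s, in which the tool goes at most 50 mm and 8.59 degrees, less where a joint would pass 70% of its speed; a pose out of reach is approached as far as the arm can. A call with a number of a shift or a turn outside -1 to 1 is refused whole. A call with a gripper value outside its range is refused whole. The fingers move at their own pace and stop on an object; "newtons" is the grip in N (left out, the last holds). Time passes only in rows, so rows that do not move let the fingers close. It gives the time, the measured TCP pose, the force, the opening and the grip force at its end, in the units of the state.
- bot.observe(): the state, without advancing time (a new reading comes with each control period).
- bot.grab_frame(name): name is "scene" or "top"; returns a dict with "pixels" (480x640x3 uint8, red, green, blue), "fovy" (degrees; the focal length in pixels is half the picture's height over the tangent of half this angle, whatever the lens; pixels are square), "cx", "cy" (the principal point, pixels), "k1" (the pictures are not rectified: a ray, as slopes to the right and down, at radius r is drawn at 1 + k1 r^2 times it, then the intrinsics apply), "rvec" (rotation vector, rad) and "tvec" (3), from world to camera coordinates, as OpenCV has them. Camera axes: x right, y down, z forward; pixel columns grow to the right and rows downward; lengths in m; the calibration is good to about 2 mm. A picture is of the moment at which its call begins. There is no depth.
- bot.job_done(): hands the job in; it is judged then, once.
The state is a dict: "clock": time; "qpos": joint angles; "qd": joint speeds; "joint_efforts": joint torques, N m; "position": TCP position; "tool_rot": TCP orientation; "force": force on the tool from outside, world axes, zero at the start; "moment": the same for the moment, N m; "grip_width": finger opening in m; "finger_force": force on a finger pad.
Only numpy, scipy, OpenCV 4.12 (cv2) and the standard library are available. Lean on these libraries where they do the work, as an engineer would, in place of code of your own. Each camera call takes 0.05 s, during which the arm holds its last target. There are 200 camera calls.

## Working session

There is one attempt and no reset: what is moved stays moved. The work goes in short steps, Python scripts to look and compute and a tool call to move; the robot and the scene stay as the last step left them, time stands still between calls to the robot, and variables do not carry over. Pictures are saved under pics/ and viewed, at most 10 in all, crops included, and the job is handed in when it is done.

Besides the shell and the picture viewer there is one more tool, called after "Request:" as name(argument=value, ...), one argument or row to a line, values as JSON. jog_arm: Moves the arm, as the interface text tells. Shifts and turns lie within -1 to 1; 1 stands for 30 mm of shift or 0.08 rad of turn. Its arguments: {"type":"object","properties":{"motion":{"type":"array","items":{"type":"array","items":{"type":"number"}}},"newtons":{"type":"number"}},"required":["motion"]}

```bash
mkdir -p pics
cat > h.py <<'E'
import numpy as np, cv2
from workcell import bot
def snap(n,f):
    d=bot.grab_frame(n); cv2.imwrite('pics/'+f,d['pixels'][:,:,::-1]); np.save('pics/'+n+'.npy',{k:v for k,v in d.items() if k!='pixels'}); return d
def px2w(d,uv,z):
    f=240/np.tan(np.radians(d['fovy'])/2); R=cv2.Rodrigues(np.array(d['rvec'],float))[0]; t=np.array(d['tvec'],float).ravel()
    out=[]
    for u,v in uv:
        p=np.array([(u-d['cx'])/f,(v-d['cy'])/f]); q=p.copy()
        for _ in range(20): q=p/(1+d['k1']*(q@q))
        ray=R.T@np.r_[q,1]; c=-R.T@t; out.append(c+ray*(z-c[2])/ray[2])
    return np.array(out)
E
python3 - <<'E'
from h import *
snap('top','t1.png'); snap('scene','s1.png'); print(bot.observe())
E
```

```text
{'clock': 0.1, 'qpos': array([-1.18920154,  0.52192609, -0.03630063,  1.59995144,  0.02121127,
        1.02108546, -0.11279672]), 'qd': array([-9.50358594e-04, -8.19029105e-04,  2.01850098e-03, -1.31136697e-03,
       -1.49391382e-04,  6.98097458e-05, -4.59226177e-04]), 'joint_efforts': array([ 2.10933256e-03, -9.28490710e+01,  1.98339298e+00, -3.70530117e+01,
        1.81324087e-02,  5.39156361e-03,  2.37860428e-05]), 'position': array([0.27278073, 0.56200114, 0.23080107]), 'tool_rot': array([-3.14061166e+00,  9.13122151e-05,  2.68977287e+00]), 'force': array([-0.20354579,  0.24732682,  0.25944208]), 'moment': array([-0.06159467,  0.00263002,  0.04663131]), 'finger_force': 0.0, 'grip_width': 0.08496869504438014}
```

View pics/t1.png

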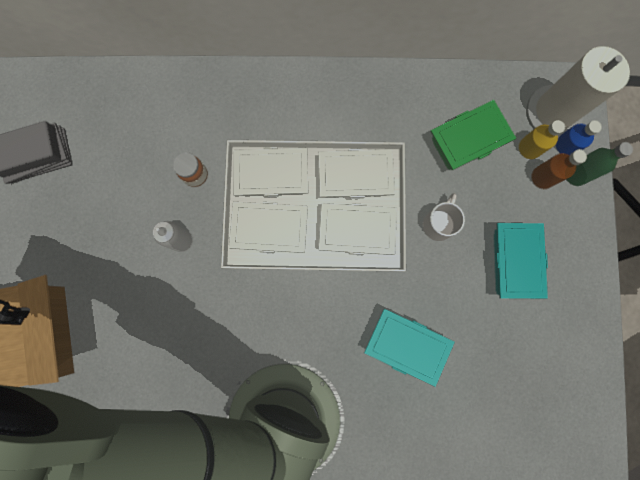

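View pics/s1.png

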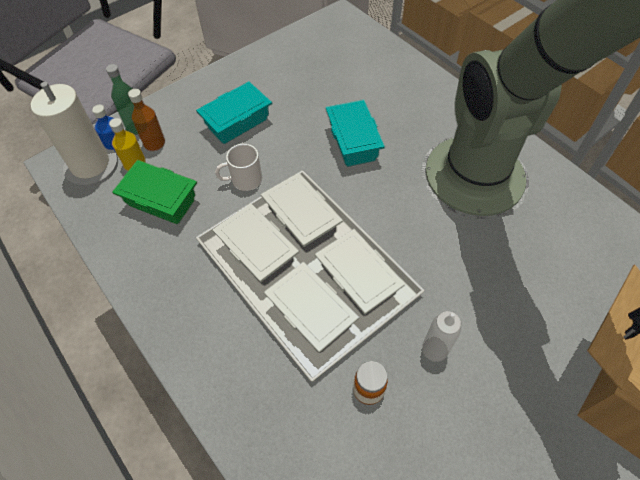

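The top picture shows four white-lidded boxes on the tray at about (270,171), (357,173), (268,227) and (357,229). The jar is at (190,170), the bottle at (165,233) and the mug at (447,217). The green box (473,135) and the turquoise boxes (522,260) and (409,347) are look-alikes off the tray, so they aren't meant. I'll enlarge the tray to confirm.

Run:
```python
import cv2
i=cv2.imread('pics/t1.png')[135:275,215:415]; cv2.imwrite('pics/c1.png',cv2.resize(i,None,fx=4,fy=4,interpolation=cv2.INTER_CUBIC))
```

```text
(no output)
```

View pics/c1.png

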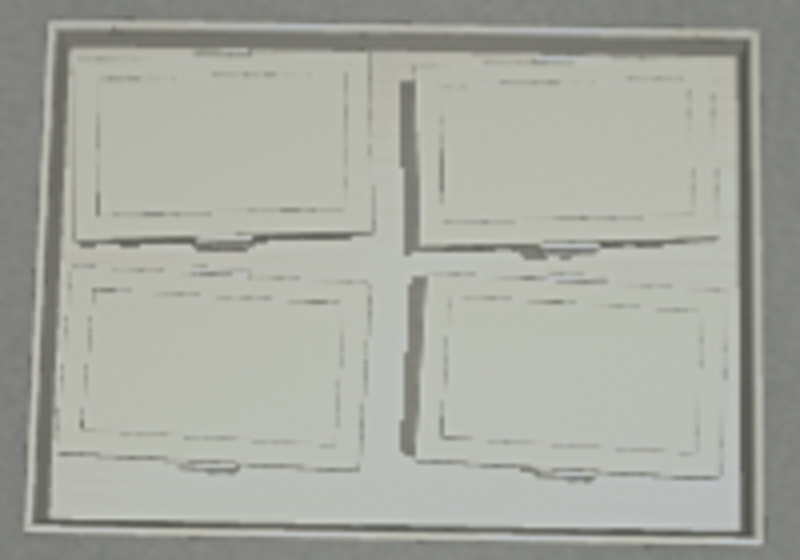

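The crop confirms four plain white lids on the tray, with clips at the middles of their long sides. Their raised panels' corners are readable, so next I'll work out the centres and axes.

Run:
```python
from h import *
d=np.load('pics/top.npy',allow_pickle=True).item()
P={'TL':[(98,78),(347,72),(346,210),(98,215)],'TR':[(443,83),(692,76),(692,215),(443,222)],'BL':[(93,290),(343,303),(338,446),(82,430)],'BR':[(447,296),(702,310),(698,453),(443,437)]}
for k,c in P.items():
    w=px2w(d,[(215+(u-1.5)/4,135+(v-1.5)/4) for u,v in c],.079)[:,:2]
    m=w.mean(0); a=(w[0]+w[3]-w[1]-w[2])/2; L=np.hypot(*a); a/=L
    print(k,m.round(4),'len',L.round(4),'wid',np.linalg.norm((w[0]+w[1]-w[2]-w[3])/2).round(4),'left end',(m+.065*a).round(4),'right end',(m-.065*a).round(4))
for n,uv,z in [('jar',(187,160),.1),('bottle',(163,232),.19),('mug',(447,216),.095)]: print(n,px2w(d,[uv],z)[0].round(3))
```

```text
TL [0.6013 0.0437] len 0.152 wid 0.0865 left end [0.599  0.1087] right end [ 0.6037 -0.0212]
TR [ 0.6013 -0.167 ] len 0.1518 wid 0.0872 left end [ 0.5983 -0.1021] right end [ 0.6043 -0.2319]
BL [0.4632 0.0444] len 0.1526 wid 0.086 left end [0.4659 0.1093] right end [ 0.4605 -0.0206]
BR [ 0.4626 -0.1708] len 0.1529 wid 0.0861 left end [ 0.4654 -0.1058] right end [ 0.4598 -0.2357]
jar [0.619 0.244 0.1  ]
bottle [0.43  0.262 0.19 ]
mug [ 0.493 -0.382  0.095]
```

Request:
jog_arm(
  motion=[
    [0, 0, 0, -1, 0],
    [0, 0, 0, -1, 0],
    [0, 0, 0, -1, 0],
    [0, 0, 0, -1, 0],
    [0, 0, 0, -1, 0],
    [0, 0, 0, -0.65, 0],
    [0, 0, 0, 0, 0],
  ],
)

```text
clock: 0.8
position: [0.2729, 0.5621, 0.231]
tool_rot: [-3.141, -0.0, -3.141]
force: [-0.3, -0.1, -0.2]
grip_width: -0.0
finger_force: 0.0
```

Request:
jog_arm(
  motion=[
    [-0.7, -1, 0, 0, 0],
    [-0.7, -1, 0, 0, 0],
    [-0.7, -1, 0, 0, 0],
    [-0.7, -1, 0, 0, 0],
    [-0.7, -1, 0, 0, 0],
    [-0.7, -1, 0, 0, 0],
    [-0.7, -1, 0, 0, 0],
    [-0.7, -1, 0, 0, 0],
    [-0.7, -1, 0, 0, 0],
    [-0.7, -1, 0, 0, 0],
    [-0.7, -1, 0, 0, 0],
    [-0.7, -1, 0, 0, 0],
  ],
)

```text
clock: 2.0
position: [0.5256, 0.2009, 0.2313]
tool_rot: [-3.142, -0.0, 3.14]
force: [0.0, 1.1, -0.5]
grip_width: 0.0001
finger_force: 0.0
```

Request:
jog_arm(
  motion=[
    [-0.6, -0.8, 0, 0, 0],
    [-0.6, -0.8, 0, 0, 0],
    [-0.6, -0.8, 0, 0, 0],
    [-0.6, -0.7, 0, 0, 0],
    [0, 0, 0, 0, 0],
    [0, 0, 0, 0, 0],
  ],
)

```text
clock: 2.6
position: [0.5968, 0.1092, 0.2309]
tool_rot: [3.142, -0.001, 3.14]
force: [0.2, 0.9, 0.0]
grip_width: 0.0003
finger_force: 0.0
```

Request:
jog_arm(
  motion=[
    [0, 0, 1, 0, 0],
    [0, 0, 1, 0, 0],
    [0, 0, 1, 0, 0],
    [0, 0, 1, 0, 0],
    [0, 0, 0.6, 0, 0],
    [0, 0, 0.2, 0, 0],
    [0, 0, 0, 0, 0],
    [0, 0, 0, 0, 0],
  ],
)

```text
clock: 3.4
position: [0.5973, 0.1099, 0.0884]
tool_rot: [3.141, 0.001, -3.141]
force: [0.5, 0.6, 0.5]
grip_width: 0.0
finger_force: 0.0
```

Request:
jog_arm(
  motion=[
    [0, 0, 0.05, 0, 0],
    [0, 0, 0.05, 0, 0],
    [0, 0, 0.05, 0, 0],
    [0, 0, 0, 0, 0],
    [0, 0, 0, 0, 0],
  ],
)

```text
clock: 3.9
position: [0.597, 0.1093, 0.0828]
tool_rot: [-3.142, 0.0, -3.141]
force: [0.2, 0.4, -0.1]
grip_width: 0.0001
finger_force: 0.0
```

Request:
jog_arm(
  motion=[
    [0, 0, 0.05, 0, 0],
    [0, 0, 0.02, 0, 0],
    [0, 0, 0, 0, 0],
    [0, 0, 0, 0, 0],
  ],
)

```text
clock: 4.3
position: [0.597, 0.1093, 0.0807]
tool_rot: [-3.142, -0.0, -3.141]
force: [1.3, 0.2, -0.7]
grip_width: 0.0003
finger_force: 0.0
```

Request:
jog_arm(
  motion=[
    [0, 0, 0.04, 0, 0],
    [0, 0, 0.03, 0, 0],
    [0, 0, 0, 0, 0],
    [0, 0, 0, 0, 0],
  ],
)

```text
clock: 4.7
position: [0.597, 0.1093, 0.0791]
tool_rot: [3.142, 0.0, -3.142]
force: [-3.7, -0.2, 9.8]
grip_width: 0.0003
finger_force: 4.7
```

Request:
jog_arm(
  motion=[
    [0, 0, -0.5, 0, 0],
    [0, -0.7, 0, 0, 0],
    [0, -1, 0, 0, 0],
    [0, -1, 0, 0, 0],
    [0, -1, 0, 0, 0],
    [0, -1, 0, 0, 0],
    [0, -1, 0, 0, 0],
    [0, -1, 0, 0, 0],
    [0, -0.3, 0, 0, 0],
    [0, 0, 0.25, 0, 0],
    [0, 0, 0.1, 0, 0],
    [0, 0, 0, 0, 0],
  ],
)

```text
clock: 5.9
position: [0.5968, -0.099, 0.0825]
tool_rot: [3.141, -0.001, -3.14]
force: [-0.5, -0.4, -0.1]
grip_width: -0.0001
finger_force: 0.0
```

Request:
jog_arm(
  motion=[
    [0, 0, 0.03, 0, 0],
    [0, 0, 0.03, 0, 0],
    [0, 0, 0.02, 0, 0],
    [0, 0, 0, 0, 0],
    [0, 0, 0, 0, 0],
  ],
)

```text
clock: 6.4
position: [0.597, -0.1006, 0.0807]
tool_rot: [-3.142, 0.0, -3.141]
force: [-0.2, -0.2, 0.1]
grip_width: 0.0004
finger_force: 0.0
```

Request:
jog_arm(
  motion=[
    [0, 0, 0.04, 0, 0],
    [0, 0, 0.03, 0, 0],
    [0, 0, 0, 0, 0],
    [0, 0, 0, 0, 0],
  ],
)

```text
clock: 6.8
position: [0.5971, -0.1007, 0.0791]
tool_rot: [-3.142, 0.0, -3.142]
force: [-3.5, 0.9, 10.0]
grip_width: 0.0004
finger_force: 4.7
```

Request:
jog_arm(
  motion=[
    [0, 0, -0.5, 0, 0],
    [0.6, -0.1, 0, 0, 0],
    [1, -0.1, 0, 0, 0],
    [1, 0, 0, 0, 0],
    [1, 0, 0, 0, 0],
    [0.7, 0, 0, 0, 0],
    [0.1, 0, 0, 0, 0],
    [0, 0, 0, 0, 0],
    [0, 0, 0.25, 0, 0],
    [0, 0, 0.1, 0, 0],
    [0, 0, 0, 0, 0],
    [0, 0, 0, 0, 0],
  ],
)

```text
clock: 8.0
position: [0.4651, -0.1066, 0.0828]
tool_rot: [3.142, -0.001, -3.141]
force: [-0.2, -0.2, 0.8]
grip_width: 0.0
finger_force: 0.0
```

Request:
jog_arm(
  motion=[
    [0, 0, 0.03, 0, 0],
    [0, 0, 0.03, 0, 0],
    [0, 0, 0.02, 0, 0],
    [0, 0, 0, 0, 0],
    [0, 0, 0, 0, 0],
  ],
)

```text
clock: 8.5
position: [0.465, -0.1067, 0.0807]
tool_rot: [-3.142, -0.0, -3.141]
force: [-0.8, -0.2, 0.5]
grip_width: 0.0001
finger_force: 0.0
```

Request:
jog_arm(
  motion=[
    [0, 0, 0.03, 0, 0],
    [0, 0, 0.02, 0, 0],
    [0, 0, 0, 0, 0],
    [0, 0, 0, 0, 0],
  ],
)

```text
clock: 8.9
position: [0.4651, -0.1068, 0.0798]
tool_rot: [-3.141, 0.001, -3.142]
force: [-3.3, 0.3, 19.2]
grip_width: -0.0001
finger_force: 9.3
```

BR's end stopped about 0.8 mm higher than the others, which fits a tipped lid. I'll press its middle and watch for resistance above 79 mm.

Request:
jog_arm(
  motion=[
    [0, 0, -0.5, 0, 0],
    [0, -0.7, 0, 0, 0],
    [0.1, -1, 0, 0, 0],
    [0, -0.4, 0, 0, 0],
    [0, 0, 0, 0, 0],
    [0, 0, 0.3, 0, 0],
    [0, 0, 0, 0, 0],
    [0, 0, 0, 0, 0],
  ],
)

```text
clock: 9.7
position: [0.4619, -0.1687, 0.0848]
tool_rot: [3.141, -0.001, -3.14]
force: [0.3, 0.2, -0.2]
grip_width: -0.0003
finger_force: 0.0
```

Request:
jog_arm(
  motion=[
    [0, 0, 0.05, 0, 0],
    [0, 0, 0.05, 0, 0],
    [0, 0, 0, 0, 0],
    [0, 0, 0, 0, 0],
  ],
)

```text
clock: 10.1
position: [0.462, -0.1696, 0.0822]
tool_rot: [-3.142, 0.0, -3.141]
force: [0.6, -0.0, -0.4]
grip_width: 0.0003
finger_force: 0.0
```

Request:
jog_arm(
  motion=[
    [0, 0, 0.02, 0, 0],
    [0, 0, 0.01, 0, 0],
    [0, 0, 0, 0, 0],
    [0, 0, 0, 0, 0],
  ],
)

```text
clock: 10.5
position: [0.462, -0.1697, 0.0815]
tool_rot: [-3.142, 0.0, -3.142]
force: [-1.4, 0.2, 5.9]
grip_width: -0.0
finger_force: 3.2
```

The middle resists with 6 N at 81.5 mm, so BR is the unclipped lid. Now I'll press it home.

Request:
jog_arm(
  motion=[
    [0, 0, 0.02, 0, 0],
    [0, 0, 0.02, 0, 0],
    [0, 0, 0.02, 0, 0],
    [0, 0, 0.02, 0, 0],
    [0, 0, 0, 0, 0],
    [0, 0, 0, 0, 0],
    [0, 0, 0, 0, 0],
  ],
)

```text
clock: 11.2
position: [0.462, -0.1697, 0.0791]
tool_rot: [-3.141, 0.0, -3.142]
force: [-1.7, 1.4, 5.6]
grip_width: 0.0001
finger_force: 3.1
```

Request:
jog_arm(
  motion=[
    [0, 0, 0.01, 0, 0],
    [0, 0, 0.01, 0, 0],
    [0, 0, 0, 0, 0],
    [0, 0, 0, 0, 0],
  ],
)

```text
clock: 11.6
position: [0.4621, -0.1698, 0.079]
tool_rot: [-3.141, 0.0, 3.142]
force: [-5.2, 1.3, 20.2]
grip_width: -0.0001
finger_force: 9.8
```

It is solid at 79.0 mm under 20 N, so it is home. I'll retract straight up and check.

Request:
jog_arm(
  motion=[
    [0, 0, -0.3, 0, 0],
    [0, 0, -1, 0, 0],
    [0, 0, -1, 0, 0],
    [0, 0, -1, 0, 0],
    [0, 0, -1, 0, 0],
    [0, 0, -1, 0, 0],
    [0, 0, 0, 0, 0],
    [0, 0, 0, 0, 0],
    [0, 0, 0, 0, 0],
  ],
)

```text
clock: 12.5
position: [0.4615, -0.1696, 0.2366]
tool_rot: [3.141, -0.001, -3.141]
force: [0.1, 0.7, 0.1]
grip_width: -0.0002
finger_force: 0.0
```

Run:
```python
from h import *
snap('scene','s2.png')
```

```text
(no output)
```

View pics/s2.png

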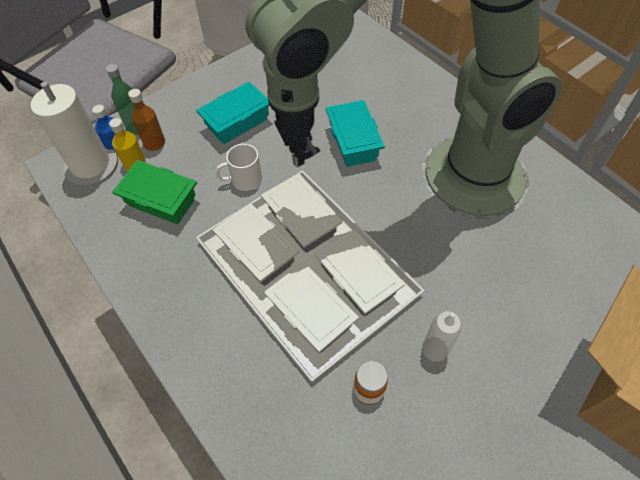

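The boxes haven't moved: the pressed one is still at about (303,210). The mug (243,167), jar (370,383) and bottle (440,337) are undisturbed, and the gripper is clear of everything.

```bash
python3 -c "
from workcell import bot
print(bot.job_done())"
```

```text
the job is handed in; nothing more can be done
None
```

I found the unclipped lid on the near-right box of the tray (seen from the robot), pressed it home at 79 mm with 20 N, and handed the job in; I didn't press the near-left lid, since only one lid was loose.

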